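# Shut the sketch easel's drawer and hold its board at the index clip

### The job

Get the tabletop sketch easel ready for me: push its open side drawer all the way home until it snaps into its catch, then take hold of the canvas clamp (the small wooden block at the far edge of the canvas) and raise the hinged drawing board until the wing-nut bolt on its side lines up with the nose of the black index clip on the slotted steel quadrant. The wing nut is slack and the board drops if you let go, so finish while still gripping the clamp and holding the board steady at the clip, ready for me to tighten the nut. Do not shift the clip, and leave the other things on the table where they stand.

Things in the scene. Friction and masses are not known exactly. Their poses are not given: they have to be found in the camera images.
- easel: Tabletop sketch-box easel of beech, fixed: a box 270 deep (x) x 340 wide (y) x 79 mm high. Origin under the middle of the box, on the table; at yaw 0 its front looks to -x, +y is its left side, z up. The hinged board lies on the box, the drawer is in its right (-y) side, an upright steel quadrant plate stands on its left side (3 mm thick, at y = +173 mm, up to 270 mm above the table).
- drawer (a joint): Side drawer, slides out to the easel's -y: 0 = home, value = opening in m. Front panel 246 mm wide, z 18 to 72 mm above the table, flush with the box's side (easel y = -170 mm) when home. Friction 0.6 N; a sprung ball catch resists by about 4 to 6 N from 14 to 7 mm open and pushes it out again if let go there; below 5 mm it pulls the drawer home and keeps it.
- drawer_knob (a point): Centre of the outer face of the drawer's round wooden knob, at easel x = 0, 45 mm above the table. The knob is 25 mm across and stands 22 mm out of the middle of the drawer front.
- board (a joint): Angle of the drawing board, rad: 0 = flat on the box, grows as the far edge rises and the surface turns to the easel's front; limit 1.12. Board 252 deep x 330 wide x 10 mm, surface 90 mm above the table when flat; 0.6 kg with canvas and clamp (0.7 to 1.4 times that), hardly any friction: it falls shut when let go. On it a canvas 180 x 240 x 4 mm and, at the front, a 16 mm high ledge.
- board_hinge (a point): Middle of the board's hinge line, which runs along the easel's y axis at easel x = -128 mm, 85 mm above the table (half the board's thickness).
- clamp (a point): Canvas clamp: wooden block on the board, at the middle of the canvas's far edge. 40 mm wide (along the hinge), 24 mm deep, 36 mm high; thin lip on its near side, thumb screw 16 mm out of its far side, flat y sides free to grip. Origin: centre of its foot, 219 mm from the hinge line, 5 mm above the hinge plane; x away from the hinge, y along it, z out of the board.
- board_bolt (a point): Middle of the bolt with the slack wing nut on the board's left edge, 170 mm from the hinge line, at easel y = +180 mm; it runs in the quadrant's arc slot as the board swings.
- index (a joint): Angle of the index clip on the quadrant's rim, rad, about the same hinge line with the same zero as the board: the bolt is at the clip's nose when board equals index. The clip only marks the place and does not stop the board; it slides stiffly on the rim and must not be moved.
- index_mark (a point): Point in the slot at which the clip's nose points, where the middle of the bolt has to come. The clip is a black block 22 x 18 x 14 mm on the rim, its middle 200 mm from the hinge line, with a small brass screw and a pointed nose towards the slot.
- glue: Bystander: white squeeze bottle of glue with an orange cap, 52 mm across, 140 mm tall, standing to the right of the drawer, nearer the front; origin at its underside.
- spool: Bystander: spool of grey wire standing on its flange, 84 mm across, 52 mm tall, right and behind; origin at its underside.
- jar: Bystander: paint jar with a black lid, 64 mm across, 75 mm tall, left of the easel; origin at its underside.
- skull: Bystander: small white plaster skull, 62 mm across, 74 mm tall, left and behind; origin at its underside.
- brush_tin: Bystander: open tin with three upright brushes, 76 mm across, brushes to 175 mm, behind the easel; origin at its underside.
- stone: Bystander: grey faceted stone, 68 mm across, 54 mm tall, behind the easel; origin at its underside.
- brush: Bystander: paint brush lying beside the left side of the easel, about 200 mm long; origin at its underside.

How it is judged:
By the outcome, as a careful person would: the job done as asked, in the order asked, and still so for the second after the job is handed in, while the arm keeps its last pose, push and grip.
It also fails if it takes over 56 s, if anything falls off the work surface, if the arm or the gripper's body presses on something with over 40 N, if the wrist force passes 120 N, or if a joint passes its speed limit or range.

### The arm

A 6-joint arm with a two-finger parallel gripper is mounted at the origin on the work surface. World frame = base frame: x ahead of the robot, y to its left, z up, the work surface at z = 0. Lengths are in m, angles in rad, forces in N, time in s.
With the tool pointing down it reaches from about 0.35 to 0.8 m from the base axis. Payload 7.3 kg.
Tool frame: the origin (TCP) lies between the finger pads, 19 mm behind the fingertips; this is the grasp point; z points along the fingers, y is the line along which they close (so a half turn about z gives the same grasp; the last joint's range is limited). The gripper opens to 85 mm and grips with 20 to 120 N. Pads are 22 mm wide; open, the fingers measure 114 mm over their backs; the gripper's body (76 mm by 85 mm) begins 54 mm behind the grasp point. The pads swing forward as they close: fully open they stand 13 mm farther back than shut.
Start: joints at [0.975, 0.342, 1.524, -0, 1.275, -0.146], TCP at [0.228, 0.473, 0.25] pointing down, gripper open.
Joint ranges: [-2.53, 2.53], [-0.77, 2.02], [0.04, 2.7], [-1, 4.14], [0.28, 2.66], [-3.11, 3.11]. Speed limits (rad/s): [2.57, 2.57, 3.14, 3.14, 3.14, 3.14].

### API

Orientations are given as a unit quaternion [w, x, y, z].
In Python, from rig import env, viewer gives the robot as it stands. The module is installed in compiled form; this text tells all that it offers.
- The arm moves only by the tool move_arm, never from a script. Its argument "series" is a list of rows, each an object of numbers: "ax", "ay", "az": the turn, a rotation vector about the tool's x, y, z each as a share of 120 degrees, from -1 to 1; "dx", "dy", "dz": the shift along the tool's x, y, z each as a share of 75 mm, from -1 to 1; "grip": the closure, from 0 (fully open) to 1 (shut). In form: [{"ax": .., "ay": .., "az": .., "dx": .., "dy": .., "dz": .., "grip": ..}, ...]. A call has 1 to 8 rows; each row shifts and turns the commanded pose from where the row before left it, along the tool's axes as they then stand; what a row does not reach is not made up. A row lasts 1/12 s, in which the tool goes at most 41.7 mm and 7.16 degrees, less where a joint would pass 70% of its speed; a pose out of reach is approached as far as the arm can. A call with a number of a shift or a turn outside -1 to 1 is refused whole. A call with a gripper value outside its range is refused whole. The fingers move at their own pace and stop on an object; "newtons" is the grip in N (left out, the last holds). Time passes only in rows, so rows that do not move let the fingers close. It gives the time, the measured TCP pose, the force, the opening and the grip force at its end, in the units of the state.
- env.observe(): the state, without advancing time (a new reading comes with each control period).
- viewer.camera(name): name is "scene" or "side" or "wrist"; returns the picture (400x640x3 uint8, red, green, blue); there is no depth.
- viewer.calibration(name): a dict with "intrinsics" (3x3 intrinsics, pixels), "k1" (the pictures are not rectified: a ray, as slopes to the right and down, at radius r is drawn at 1 + k1 r^2 times it, then the intrinsics apply), "rvec" (rotation vector, rad) and "tvec" (3), from world to camera coordinates, as OpenCV has them; the wrist camera has in their place "tool_from_camera" (4x4, takes a point from camera to tool coordinates, whose origin is the TCP and whose axes are the flange's). Camera axes: x right, y down, z forward; pixel columns grow to the right and rows downward; lengths in m; the calibration is good to about 2 mm. A picture is of the moment at which its call begins: read the wrist's pose just before it. calibration takes no time and is no camera call.
- env.hand_in(): hands the job in; it is judged then, once.
The state is a dict: "time": time; "joint_positions": joint angles; "joint_vel": joint speeds; "joint_efforts": joint torques, N m; "position": TCP position; "tcp_rot": TCP orientation; "ft_force": force on the tool from outside, world axes, zero at the start; "moment": the same for the moment, N m; "finger_gap": opening from 0.0 (shut) to 1.0 (fully open); "grip_force": force on a finger pad.
Only numpy, scipy, OpenCV 4.12 (cv2) and the standard library are available. Lean on these libraries where they do the work, as an engineer would, in place of code of your own. Each camera call takes 0.05 s, during which the arm holds its last target. There are 200 camera calls.

## Working session

There is one attempt and no reset: what is moved stays moved. The work goes in short steps, Python scripts to look and compute and a tool call to move; the robot and the scene stay as the last step left them, time stands still between calls to the robot, and variables do not carry over. Pictures are saved under pics/ and viewed, at most 10 in all, crops included, and the job is handed in when it is done.

Besides the shell and the picture viewer there is one more tool, called by a JSON object that holds its "method" and its "body". move_arm: Moves the arm, as the interface text tells. Shift numbers are shares of 75 mm and turn numbers shares of 120 degrees, none past 1 either way. Its arguments: {"type":"object","properties":{"series":{"type":"array"},"newtons":{"type":"number"}},"required":["series"]}

```bash
mkdir -p pics; python3 - <<'E'
from rig import env, viewer
import cv2
for n in ("scene","side"):
    im=viewer.camera(n); cv2.imwrite(f"pics/{n}0.png",im[...,::-1])
    c=viewer.calibration(n); print(n,c)
print(viewer.calibration("wrist"))
s=env.observe(); print(s)
E
```

```text
scene {'intrinsics': array([[508.52839461,   0.        , 314.43590457],
       [  0.        , 508.52839461, 199.49502424],
       [  0.        ,   0.        ,   1.        ]]), 'k1': -0.06567831982974731, 'rvec': array([ 1.6410934 ,  1.94281267, -0.76464506]), 'tvec': array([ 0.05823712, -0.35612296,  1.8839284 ])}
side {'intrinsics': array([[369.92150592,   0.        , 321.01599786],
       [  0.        , 369.92150592, 199.0521713 ],
       [  0.        ,   0.        ,   1.        ]]), 'k1': -0.03323539519105113, 'rvec': array([ 2.06853797, -0.22716507,  0.10553317]), 'tvec': array([-0.53078185,  0.14787437,  1.07059698])}
{'intrinsics': array([[293.53136661,   0.        , 318.18504256],
       [  0.        , 293.53136661, 200.51777813],
       [  0.        ,   0.        ,   1.        ]]), 'k1': -0.023833648594821844, 'tool_from_camera': array([[ 1.08922946e-03, -9.56963353e-01, -2.90206744e-01,
         7.40814694e-02],
       [ 9.99999398e-01,  1.00457126e-03,  4.40689026e-04,
         8.09351159e-04],
       [-1.30189893e-04, -2.90207050e-01,  9.56963872e-01,
        -1.23412515e-01],
       [ 0.00000000e+00,  0.00000000e+00,  0.00000000e+00,
         1.00000000e+00]])}
{'time': 0.1, 'joint_positions': array([ 9.74976545e-01,  3.42667422e-01,  1.52492900e+00, -8.14150743e-06,
        1.27540815e+00, -1.45983567e-01]), 'joint_vel': array([ 0.00023286, -0.00277669, -0.00130166,  0.00230707, -0.00064085,
       -0.00152546]), 'joint_efforts': array([ 2.38737535e-03, -4.34446764e+01, -2.46488875e+01,  5.76581684e-06,
        4.64616445e-03, -2.95538825e-05]), 'position': array([0.22806243, 0.47250236, 0.24938536]), 'tcp_rot': array([-2.52249897e-04,  2.23025319e-01,  9.74812397e-01, -6.59364945e-04]), 'ft_force': array([-0.23782588, -0.07371308,  0.95789966]), 'moment': array([0.00051826, 0.03020362, 0.01259372]), 'grip_force': 0.0, 'finger_gap': 0.999419482449924}
```

View pics/scene0.png

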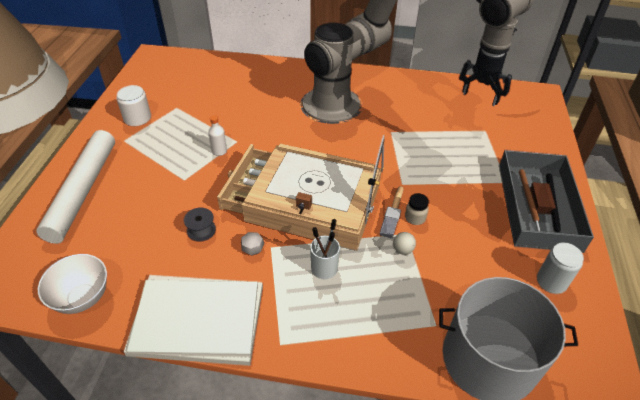

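View pics/side0.png

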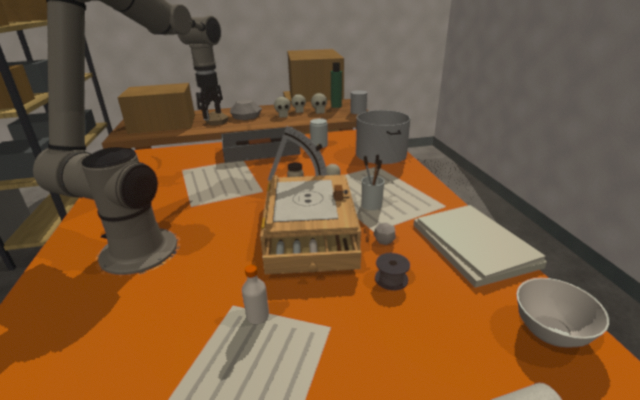

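The scene view shows the easel around (310,190), with its drawer open towards image left and the quadrant at (377,180). In the side view, the drawer front is at (312,260), the clamp at (340,190) and the glue bottle at (255,297). I'll enlarge both.

```bash
python3 - <<'E'
import cv2
a=cv2.imread("pics/scene0.png")[125:255,210:410]; b=cv2.imread("pics/side0.png")[120:280,240:400]
cv2.imwrite("pics/sc_crop.png",cv2.resize(a,None,fx=4,fy=4,interpolation=cv2.INTER_CUBIC))
cv2.imwrite("pics/si_crop.png",cv2.resize(b,(600,600),interpolation=cv2.INTER_CUBIC))
E
cat > h.py <<'E'
import numpy as np, cv2
from rig import env, viewer
from scipy.spatial.transform import Rotation as R
def cam(n):
    c=viewer.calibration(n); K=c["intrinsics"]; D=np.array([c["k1"],0,0,0,0.])
    if n=="wrist":
        s=env.observe(); q=s["tcp_rot"]; T=np.eye(4)
        T[:3,:3]=R.from_quat(np.r_[q[1:],q[0]]).as_matrix(); T[:3,3]=s["position"]
        T=np.linalg.inv(T@c["tool_from_camera"]); return K,D,T[:3,:3],T[:3,3]
    return K,D,R.from_rotvec(c["rvec"]).as_matrix(),c["tvec"]
def ray(C,px):
    K,D,Rm,t=C; u=cv2.undistortPoints(np.array(px,float).reshape(-1,1,2),K,D).reshape(-1,2)
    d=np.c_[u,np.ones(len(u))]@Rm; return -Rm.T@t, d
def onz(C,px,z):
    o,d=ray(C,px); return o+d*((z-o[2])/d[:,2])[:,None]
def onplane(C,px,n,p):
    o,d=ray(C,px); return o+d*(((p-o)@n)/(d@n))[:,None]
def proj(C,P):
    K,D,Rm,t=C; return cv2.projectPoints(np.array(P,float).reshape(-1,1,3),Rm,t,K,D)[0].reshape(-1,2)
E
```

```text
(no output)
```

View pics/sc_crop.png

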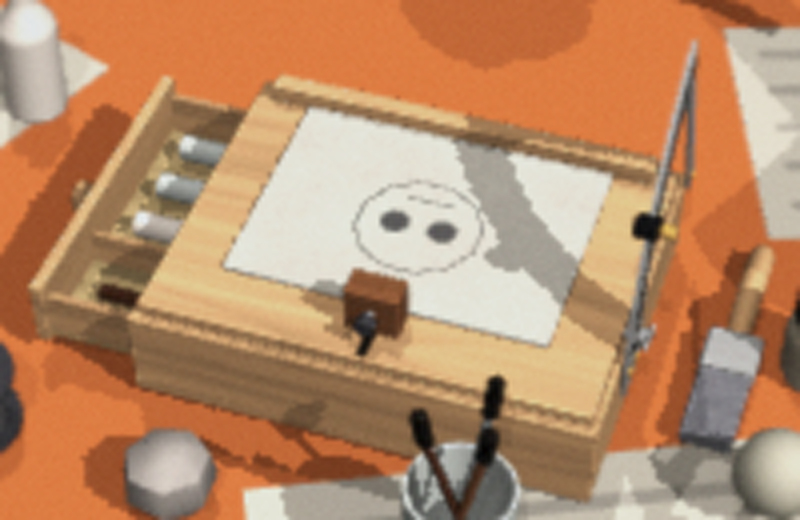

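View pics/si_crop.png

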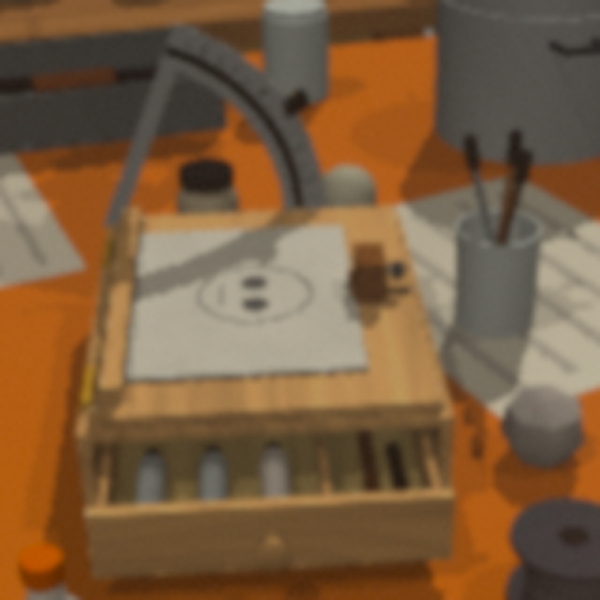

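The scene crop gives canvas corners at (309,108), (612,175), (549,345) and (224,268), the clip at (647,226) and the clamp at (376,300). In the side crop the canvas corners are (136,230), (345,226), (367,370) and (128,380), the clip is at (295,101), and the drawer's top front edge runs from (90,513) to (452,495).

```bash
cat > pose.py <<'E'
from h import *
S=cam("scene"); D=cam("side")
sp=lambda p:np.array(p,float).reshape(-1,2)/4+[210,125]
dp=lambda p:np.array(p,float).reshape(-1,2)/3.75+[240,120]
E
python3 - <<'E'
from pose import *
np.set_printoptions(precision=4,suppress=True)
# order: front-right, front-left, far-left, far-right
A=onz(S,sp([(309,108),(612,175),(549,345),(224,268)]),.094)[:,:2]
B=onz(D,dp([(128,380),(136,230),(345,226),(367,370)]),.094)[:,:2]
for X in(A,B):
    c=X.mean(0); dx=(X[2]+X[3]-X[0]-X[1])/2; dy=(X[1]+X[2]-X[0]-X[3])/2
    print(c,np.linalg.norm(dx),np.linalg.norm(dy),np.arctan2(dx[1],dx[0]),np.arctan2(-dy[0],dy[1]))
    y=np.arctan2(dx[1]-dy[0],dx[0]+dy[1]); 
c=(A+B).mean(0)/2 if 0 else (A.mean(0)+B.mean(0))/2
y=np.mean([np.arctan2((X[2]+X[3]-X[0]-X[1])[1]-(X[1]+X[2]-X[0]-X[3])[0],(X[2]+X[3]-X[0]-X[1])[0]+(X[1]+X[2]-X[0]-X[3])[1]) for X in(A,B)])
ex=np.array([np.cos(y),np.sin(y)]);ey=np.array([-ex[1],ex[0]])
o=c-ex*(-.128+.207-.09)  # canvas far edge at clamp near face
print("easel",o,y)
n=np.r_[ey,0]; p=np.r_[o+ey*.173,0]
for C,px in((S,sp((647,226))),(D,dp((295,101)))):
    q=onplane(C,px,n,p)[0]; r=(q[:2]-o)@ex+.128; z=q[2]-.085; print("clip r,ang",np.hypot(r,z),np.arctan2(z,r))
F=onz(D,dp([(90,513),(452,495)]),.072)
print("drawer front",F,[(f[:2]-o)@ex for f in F],[(f[:2]-o)@ey for f in F])
F=onz(S,sp([(168,80),(32,285)]),.072)
print("drawer front s",[(f[:2]-o)@ex for f in F],[(f[:2]-o)@ey for f in F])
# clamp top corners, scene: top z=.126 (crop)
F=onz(S,sp([(348,270),(408,280)]),.126);print("clamp",[((f[:2]-o)@ex+.128,(f[:2]-o)@ey) for f in F])
F=onz(S,sp([(130,318),(595,420),(655,165),(285,78)]),.090);print("boardcorners",[((f[:2]-o)@ex+.128,(f[:2]-o)@ey) for f in F])
kn=o+ex*0; print("glue",onz(D,[(255,321)],0),"spool",onz(D,[(392,285)],0))
E
```

```text
[0.5029 0.0277] 0.1786142711400554 0.23822988292732447 -0.14194906153060427 -0.14377431697024498
[0.4985 0.0188] 0.18071991171878204 0.24446647427173923 -0.18313144479873353 -0.14489479416633527
easel [0.5116 0.0216] -0.1520693255457024
clip r,ang 0.1762006484305548 0.5233315965624302
clip r,ang 0.19846418754621722 0.5595177113047949
drawer front [[ 0.3553 -0.2109  0.072 ]
 [ 0.593  -0.2473  0.072 ]] [np.float64(-0.11928519631344157), np.float64(0.12127623764803784)] [np.float64(-0.2534917485433452), np.float64(-0.25346812776679717)]
drawer front s [np.float64(-0.1171990836343729), np.float64(0.12121372919951665)] [np.float64(-0.24252140968112182), np.float64(-0.24694532105781453)]
clamp [(np.float64(0.2119954792467012), np.float64(-0.018571084585785907)), (np.float64(0.20793108493213833), np.float64(0.02336859823750201))]
boardcorners [(np.float64(0.27114466694770506), np.float64(-0.15879867340209083)), (np.float64(0.2578165589735241), np.float64(0.17084891898992258)), (np.float64(0.003316322644858302), np.float64(0.150165401966486)), (np.float64(-0.0014715292718742168), np.float64(-0.14721233220443117))]
glue [[ 0.318  -0.3461  0.    ]] spool [[ 0.6597 -0.3049  0.    ]]
```

{"method": "move_arm", "body": {"series": [{"az": -0.049,"dz": -0.44},{"az": -0.049,"dz": -0.44},{"az": -0.049,"dz": -0.44},{"dx": -0.28,"dy": -0.46},{"dx": -0.28,"dy": -0.46},{"dx": -0.28,"dy": -0.46},{"dx": -0.28,"dy": -0.46},{"dx": -0.28,"dy": -0.46}]}}

```text
validation failed for argument at $.se...
```

{"method": "move_arm", "body": {"series": [{"dx": -0.28,"dy": -0.46,"grip": 1},{"dx": -0.28,"dy": -0.46,"grip": 1},{"dx": -0.28,"dy": -0.46,"grip": 1},{"dx": -0.28,"dy": -0.46,"grip": 1},{"dx": -0.28,"dy": -0.46,"grip": 1},{"dx": -0.28,"dy": -0.46,"grip": 1},{"dx": -0.28,"dy": -0.46,"grip": 1},{"grip": 1}]}}

```text
validation failed for argument at $.se...
```

```bash
python3 - <<'E'
from h import *
import pickle
C=cam("wrist"); im=viewer.camera("wrist"); pickle.dump(C,open("w1.pkl","wb"))
cv2.imwrite("pics/w1.png",im[...,::-1]); s=env.observe(); print(s["time"],s["position"],s["tcp_rot"],s["finger_gap"])
E
```

```text
0.15 [0.22808708 0.4725835  0.24949959] [-1.97801553e-04  2.22982991e-01  9.74822171e-01 -5.31076044e-04] 0.9984311150775779
```

View pics/w1.png

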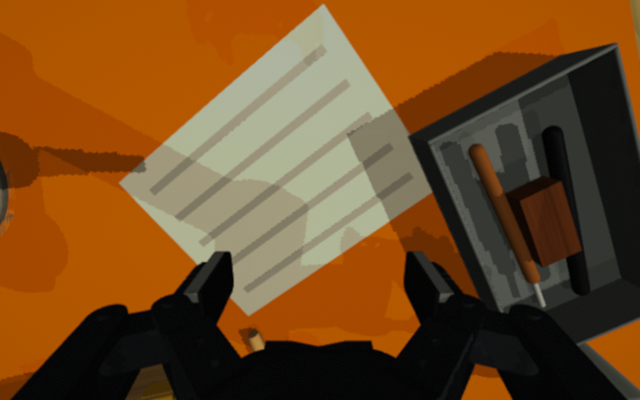

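The wrist view doesn't show the easel yet, because the moves were refused. The rows probably need every field, so I'll resend them complete.

{"method": "move_arm", "body": {"series": [{"ax": 0,"ay": 0,"az": -0.049,"dx": 0,"dy": 0,"dz": -0.5,"grip": 1},{"ax": 0,"ay": 0,"az": -0.049,"dx": 0,"dy": 0,"dz": -0.5,"grip": 1},{"ax": 0,"ay": 0,"az": -0.049,"dx": 0,"dy": 0,"dz": -0.5,"grip": 1},{"ax": 0,"ay": 0,"az": 0,"dx": -0.36,"dy": -0.38,"dz": 0,"grip": 1},{"ax": 0,"ay": 0,"az": 0,"dx": -0.36,"dy": -0.38,"dz": 0,"grip": 1},{"ax": 0,"ay": 0,"az": 0,"dx": -0.36,"dy": -0.38,"dz": 0,"grip": 1},{"ax": 0,"ay": 0,"az": 0,"dx": -0.36,"dy": -0.38,"dz": 0,"grip": 1},{"ax": 0,"ay": 0,"az": 0,"dx": -0.36,"dy": -0.38,"dz": 0,"grip": 1}], "newtons": 40}}

```text
time: 0.82
position: [0.3422, 0.311, 0.3624]
tcp_rot: [-0.0, 0.071, 0.998, -0.0]
ft_force: [0.7, -0.3, -0.3]
finger_gap: 0.002
grip_force: 0.0
```

{"method": "move_arm", "body": {"series": [{"ax": 0,"ay": 0,"az": 0,"dx": -0.36,"dy": -0.38,"dz": 0,"grip": 1},{"ax": 0,"ay": 0,"az": 0,"dx": -0.36,"dy": -0.38,"dz": 0,"grip": 1},{"ax": 0,"ay": 0,"az": 0,"dx": -0.36,"dy": -0.38,"dz": 0,"grip": 1},{"ax": 0,"ay": 0,"az": 0,"dx": -0.36,"dy": -0.38,"dz": 0,"grip": 1},{"ax": 0,"ay": 0,"az": 0,"dx": -0.36,"dy": -0.38,"dz": 0,"grip": 1},{"ax": 0,"ay": 0,"az": 0,"dx": -0.36,"dy": -0.38,"dz": 0,"grip": 1},{"ax": 0,"ay": 0,"az": 0,"dx": -0.36,"dy": -0.38,"dz": 0,"grip": 1},{"ax": 0,"ay": 0,"az": 0,"dx": -0.36,"dy": -0.38,"dz": 0,"grip": 1}]}}

```text
time: 1.48
position: [0.524, 0.0545, 0.3623]
tcp_rot: [-0.0, 0.071, 0.997, 0.0]
ft_force: [0.9, 0.2, 0.2]
finger_gap: 0.001
grip_force: 0.0
```

{"method": "move_arm", "body": {"series": [{"ax": 0,"ay": 0,"az": 0,"dx": 0,"dy": 0,"dz": 0,"grip": 1},{"ax": 0,"ay": 0,"az": 0,"dx": 0,"dy": 0,"dz": 0,"grip": 1},{"ax": 0,"ay": 0,"az": 0,"dx": 0,"dy": 0,"dz": 0,"grip": 1}]}}

```text
time: 1.73
position: [0.523, 0.0565, 0.3621]
tcp_rot: [-0.001, 0.071, 0.997, 0.0]
ft_force: [-0.2, 0.4, -0.3]
finger_gap: 0.0
grip_force: 0.0
```

```bash
python3 - <<'E'
from h import *
import pickle
C=cam("wrist"); im=viewer.camera("wrist"); pickle.dump(C,open("w1.pkl","wb"))
cv2.imwrite("pics/w2.png",im[...,::-1]); s=env.observe(); print(s["time"],s["position"],s["tcp_rot"],s["finger_gap"])
E
```

```text
1.7833 [0.52277121 0.05710861 0.36242718] [-3.11812839e-04  7.05734185e-02  9.97506510e-01  2.39625811e-04] -0.0033715855985803514
```

View pics/w2.png

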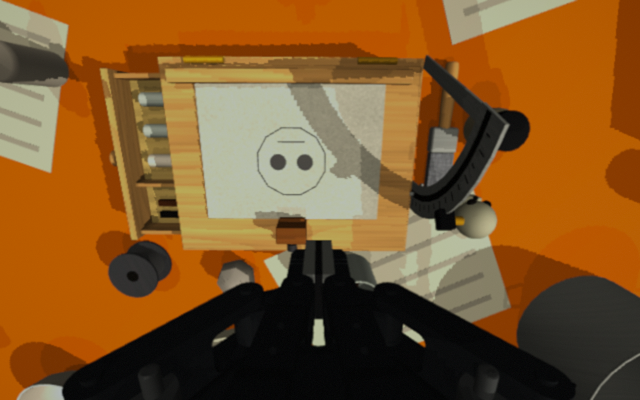

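This view shows the canvas with corners (195,85), (386,84), (378,220) and (208,218), the clamp at (291,231), the clip at (446,220), the drawer's front edge from (102,70) to (134,238), and the knob at (111,158).

```bash
cat > fit.py <<'E'
from pose import *
import pickle
W=pickle.load(open("w1.pkl","rb"))
np.set_printoptions(precision=4,suppress=True)
im=cv2.imread("pics/w2.png"); hsv=cv2.cvtColor(im,cv2.COLOR_BGR2HSV)
def corners(px,C):
    X=onz(C,px,.094)[:,:2]; dx=(X[2]+X[3]-X[0]-X[1])/2; dy=(X[1]+X[2]-X[0]-X[3])/2
    return X.mean(0),np.linalg.norm(dx),np.linalg.norm(dy),np.arctan2(dx[1]-dy[0],dx[0]+dy[1])
c,a,b,y=corners([(195,85),(386,84),(378,220),(208,218)],W)
if __name__=="__main__":
    print(c,a,b,y)
c2,_,_,y2=corners(sp([(309,108),(612,175),(549,345),(224,268)]),S)
yaw=(y+y2)/2
ex=np.array([np.cos(yaw),np.sin(yaw)]);ey=np.array([-ex[1],ex[0]])
o=(c+c2)/2-ex*(-.128+.207-.09)
def loc(P): return np.array([[(p[:2]-o)@ex,(p[:2]-o)@ey,p[2]] for p in P])
if __name__=="__main__":
    print("easel",o,yaw,"scene yaw",y2,"scene c",c2)
    print("clamp top",loc(onz(W,[(278,218),(306,218),(306,230),(278,230)],.126))+[.128,0,0])
    print("drawer front",loc(onz(W,[(102,70),(134,238)],.072)))
    print("board far edge",loc(onz(W,[(184,250),(405,250)],.09))+[.128,0,0])
    n=np.r_[ey,0]
    for nm,C,px in(("w",W,[(446,220)]),("s",S,sp((647,226))),("d",D,dp((295,101)))):
        for yy in(.173,.18):
            q=loc(onplane(C,px,n,np.r_[o+ey*yy,0]))[0]; print("clip",nm,yy,np.hypot(q[0]+.128,q[2]-.085),np.arctan2(q[2]-.085,q[0]+.128))
    # triangulate clip
    I=np.eye(3)
    for cs in (((W,(446,220)),(S,sp((647,226)))),((W,(446,220)),(S,sp((647,226))),(D,dp((295,101))))):
        A=0;B=0
        for C,px in cs:
            r0,d=ray(C,[px]); d=d[0]/np.linalg.norm(d[0]); M=I-np.outer(d,d); A=A+M; B=B+M@r0
        q=loc([np.linalg.solve(A,B)])[0]; print("tri",q,np.hypot(q[0]+.128,q[2]-.085),np.arctan2(q[2]-.085,q[0]+.128))
E
python3 fit.py
```

```text
[0.5008 0.025 ] 0.17926217997827357 0.24068159042199988 -0.14646453696554196
easel [0.5127 0.0248] -0.14472837355858126 scene yaw -0.14299221015162056 scene c [0.5029 0.0277]
clamp top [[ 0.1925 -0.0183  0.126 ]
 [ 0.1924  0.0182  0.126 ]
 [ 0.2092  0.0181  0.126 ]
 [ 0.2094 -0.0189  0.126 ]]
drawer front [[-0.122  -0.2515  0.072 ]
 [ 0.1183 -0.2505  0.072 ]]
board far edge [[ 0.2571 -0.1658  0.09  ]
 [ 0.2559  0.1635  0.09  ]]
clip w 0.173 0.1999787585454553 0.5391893460743645
clip w 0.18 0.1977370604076903 0.45971025289535616
clip s 0.173 0.20893457538848043 0.5619088109475262
clip s 0.18 0.2742806048956238 0.6139842862249932
clip d 0.173 0.1983797188067431 0.5515292277163306
clip d 0.18 0.19726324368199494 0.5389629544365687
tri [0.0426 0.172  0.1902] 0.20043914480356823 0.5522804702414791
tri [0.0419 0.1719 0.1896] 0.19950529926974456 0.5520682878928012
```

{"method": "move_arm", "body": {"series": [{"ax": 0,"ay": 0,"az": 0,"dx": 0.01,"dy": -0.51,"dz": 0,"grip": 1},{"ax": 0,"ay": 0,"az": 0,"dx": 0.01,"dy": -0.51,"dz": 0,"grip": 1},{"ax": 0,"ay": 0,"az": 0,"dx": 0.01,"dy": -0.51,"dz": 0,"grip": 1},{"ax": 0,"ay": 0,"az": 0,"dx": 0.01,"dy": -0.51,"dz": 0,"grip": 1},{"ax": 0,"ay": 0,"az": 0,"dx": 0.01,"dy": -0.51,"dz": 0,"grip": 1},{"ax": 0,"ay": 0,"az": 0,"dx": 0.01,"dy": -0.51,"dz": 0,"grip": 1},{"ax": 0,"ay": 0,"az": 0,"dx": 0.01,"dy": -0.51,"dz": 0,"grip": 1},{"ax": 0,"ay": 0,"az": 0,"dx": 0.01,"dy": -0.51,"dz": 0,"grip": 1}]}}

```text
time: 2.45
position: [0.4737, -0.2456, 0.3631]
tcp_rot: [0.0, 0.07, 0.998, -0.0]
ft_force: [0.7, -0.2, 0.2]
finger_gap: -0.003
grip_force: 0.0
```

{"method": "move_arm", "body": {"series": [{"ax": 0,"ay": 0,"az": 0,"dx": 0.01,"dy": -0.53,"dz": 0,"grip": 1},{"ax": 0,"ay": 0,"az": 0,"dx": 0,"dy": 0,"dz": 0.5,"grip": 1},{"ax": 0,"ay": 0,"az": 0,"dx": 0,"dy": 0,"dz": 0.5,"grip": 1},{"ax": 0,"ay": 0,"az": 0,"dx": 0,"dy": 0,"dz": 0.5,"grip": 1},{"ax": 0,"ay": 0,"az": 0,"dx": 0,"dy": 0,"dz": 0.5,"grip": 1},{"ax": 0,"ay": 0,"az": 0,"dx": 0,"dy": 0,"dz": 0.5,"grip": 1},{"ax": 0,"ay": 0,"az": 0,"dx": 0,"dy": 0,"dz": 0,"grip": 1},{"ax": 0,"ay": 0,"az": 0,"dx": 0,"dy": 0,"dz": 0,"grip": 1}]}}

```text
time: 3.12
position: [0.4676, -0.2833, 0.1746]
tcp_rot: [-0.001, 0.07, 0.998, 0.001]
ft_force: [0.6, -0.6, 1.6]
finger_gap: 0.001
grip_force: 0.0
```

{"method": "move_arm", "body": {"series": [{"ax": 0,"ay": 0,"az": 0,"dx": 0,"dy": 0,"dz": 0.42,"grip": 1},{"ax": 0,"ay": 0,"az": 0,"dx": 0,"dy": 0,"dz": 0.42,"grip": 1},{"ax": 0,"ay": 0,"az": 0,"dx": 0,"dy": 0,"dz": 0.42,"grip": 1},{"ax": 0,"ay": 0,"az": 0,"dx": 0,"dy": 0,"dz": 0.42,"grip": 1},{"ax": 0,"ay": 0,"az": 0,"dx": 0,"dy": 0,"dz": 0,"grip": 1},{"ax": 0,"ay": 0,"az": 0,"dx": 0,"dy": 0.1,"dz": 0,"grip": 1},{"ax": 0,"ay": 0,"az": 0,"dx": 0,"dy": 0.1,"dz": 0,"grip": 1},{"ax": 0,"ay": 0,"az": 0,"dx": 0,"dy": 0.1,"dz": 0,"grip": 1}]}}

```text
time: 3.78
position: [0.4728, -0.263, 0.0521]
tcp_rot: [0.002, 0.071, 0.997, -0.002]
ft_force: [0.3, -0.5, 0.1]
finger_gap: 0.002
grip_force: 0.0
```

{"method": "move_arm", "body": {"series": [{"ax": 0,"ay": 0,"az": 0,"dx": 0,"dy": 0.1,"dz": 0,"grip": 1},{"ax": 0,"ay": 0,"az": 0,"dx": 0,"dy": 0.1,"dz": 0,"grip": 1},{"ax": 0,"ay": 0,"az": 0,"dx": 0,"dy": 0.1,"dz": 0,"grip": 1},{"ax": 0,"ay": 0,"az": 0,"dx": 0,"dy": 0.1,"dz": 0,"grip": 1},{"ax": 0,"ay": 0,"az": 0,"dx": 0,"dy": 0.1,"dz": 0,"grip": 1},{"ax": 0,"ay": 0,"az": 0,"dx": 0,"dy": 0.1,"dz": 0,"grip": 1},{"ax": 0,"ay": 0,"az": 0,"dx": 0,"dy": 0.1,"dz": 0,"grip": 1},{"ax": 0,"ay": 0,"az": 0,"dx": 0,"dy": 0.1,"dz": 0,"grip": 1}]}}

```text
time: 4.45
position: [0.4795, -0.2025, 0.0489]
tcp_rot: [-0.0, 0.071, 0.997, 0.0]
ft_force: [-0.3, 0.0, 0.8]
finger_gap: 0.003
grip_force: 0.5
```

{"method": "move_arm", "body": {"series": [{"ax": 0,"ay": 0,"az": 0,"dx": 0,"dy": 0.07,"dz": 0,"grip": 1},{"ax": 0,"ay": 0,"az": 0,"dx": 0,"dy": 0.07,"dz": 0,"grip": 1},{"ax": 0,"ay": 0,"az": 0,"dx": 0,"dy": 0.07,"dz": 0,"grip": 1},{"ax": 0,"ay": 0,"az": 0,"dx": 0,"dy": 0,"dz": 0,"grip": 1}]}}

```text
time: 4.78
position: [0.4814, -0.1868, 0.0488]
tcp_rot: [-0.0, 0.071, 0.997, 0.0]
ft_force: [-0.3, 1.0, -0.2]
finger_gap: 0.001
grip_force: 0.0
```

{"method": "move_arm", "body": {"series": [{"ax": 0,"ay": 0,"az": 0,"dx": 0,"dy": 0.03,"dz": 0,"grip": 1},{"ax": 0,"ay": 0,"az": 0,"dx": 0,"dy": 0.03,"dz": 0,"grip": 1}]}}

```text
time: 4.95
position: [0.4822, -0.183, 0.0489]
tcp_rot: [-0.0, 0.071, 0.997, 0.0]
ft_force: [0.6, -0.2, 0.3]
finger_gap: 0.001
grip_force: 0.0
```

{"method": "move_arm", "body": {"series": [{"ax": 0,"ay": 0,"az": 0,"dx": 0,"dy": 0.03,"dz": 0,"grip": 1},{"ax": 0,"ay": 0,"az": 0,"dx": 0,"dy": 0.03,"dz": 0,"grip": 1}]}}

```text
time: 5.12
position: [0.4828, -0.182, 0.0494]
tcp_rot: [0.0, 0.07, 0.998, -0.003]
ft_force: [-10.1, -30.0, -0.3]
finger_gap: 0.001
grip_force: 6.3
```

{"method": "move_arm", "body": {"series": [{"ax": 0,"ay": 0,"az": 0,"dx": 0,"dy": -0.15,"dz": 0,"grip": 1},{"ax": 0,"ay": 0,"az": 0,"dx": 0,"dy": -0.3,"dz": 0,"grip": 1},{"ax": 0,"ay": 0,"az": 0,"dx": 0,"dy": 0,"dz": -0.5,"grip": 0},{"ax": 0,"ay": 0,"az": 0,"dx": 0,"dy": 0,"dz": -0.5,"grip": 0},{"ax": 0,"ay": 0,"az": 0,"dx": 0,"dy": 0,"dz": -0.5,"grip": 0},{"ax": 0,"ay": 0,"az": 0,"dx": 0,"dy": 0,"dz": -0.5,"grip": 0},{"ax": 0,"ay": 0,"az": 0,"dx": 0,"dy": 0,"dz": -0.5,"grip": 0},{"ax": 0,"ay": 0,"az": 0,"dx": 0,"dy": 0,"dz": 0,"grip": 0}]}}

```text
time: 5.78
position: [0.4808, -0.2137, 0.2441]
tcp_rot: [0.006, 0.071, 0.997, -0.003]
ft_force: [1.5, -1.0, 1.4]
finger_gap: 0.845
grip_force: 0.0
```

```bash
python3 - <<'E'
from h import *
a=viewer.camera("scene")[125:255,210:410]; b=viewer.camera("side")[120:280,240:400]
z=lambda i:cv2.resize(i,None,fx=3,fy=3,interpolation=cv2.INTER_CUBIC)
a=cv2.resize(a,(400,260));b=cv2.resize(b,(400,400))
o=np.zeros((400,800,3),np.uint8);o[:260,:400]=a;o[:,400:]=b
cv2.imwrite("pics/chk.png",o[...,::-1]); s=env.observe(); print(s["time"],s["position"],s["tcp_rot"])
E
python3 -c "
from fit import *
print(proj(D,[list(o+ey*-.17+ex*-.123)+[.072],list(o+ey*-.17+ex*.123)+[.072]]))"
```

```text
5.8833 [ 0.47860886 -0.21236341  0.2379137 ] [ 1.61835621e-03  7.09439032e-02  9.97478783e-01 -6.49250582e-04]
[[265.8515 236.9333]
 [357.0829 232.1973]]
```

View pics/chk.png

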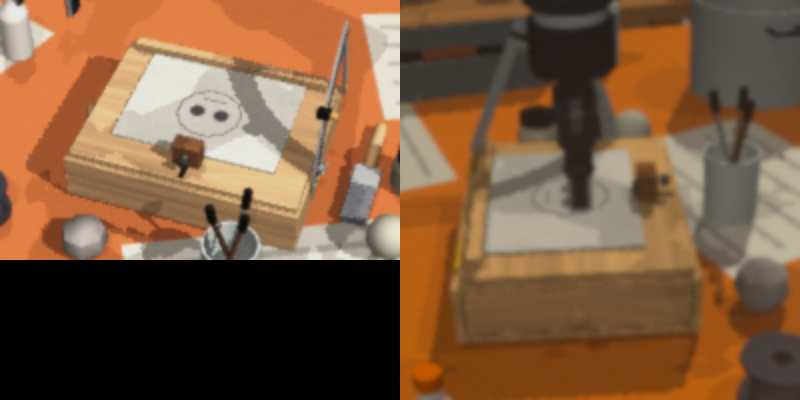

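The drawer front is now flush with the box in both views, and the clamp is still at about (645,183) in the right half. Next I'll check the brush tin clearance and the exact shift to the clamp.

```bash
python3 - <<'E'
from fit import *
print("tin",loc(onz(D,[(372,211)],0)),loc(onz(S,[(325,272)],0)))
print("brush tips",loc(onz(S,sp([(495,385),(420,418),(487,440)]),.165)),loc(onz(D,dp([(470,145),(515,140),(525,158)]),.165)))
s=env.observe(); q=s["tcp_rot"]; M=R.from_quat(np.r_[q[1:],q[0]])
t=np.r_[o+ex*.091,.116]; print(s["position"],t,"tool mm",M.inv().apply(t-s["position"])*1e3, "in 75",M.inv().apply(t-s["position"])/.075)
print("easel R diff deg",(M.inv()*R.from_matrix(np.c_[np.r_[-ex,0],np.r_[ey,0],[0,0,-1]])).as_rotvec(degrees=True))
E
```

```text
tin [[0.2084 0.054  0.    ]] [[0.2262 0.1042 0.    ]]
brush tips [[0.1845 0.1106 0.165 ]
 [0.2246 0.0742 0.165 ]
 [0.2286 0.1184 0.165 ]] [[0.1895 0.1127 0.165 ]
 [0.2304 0.1195 0.165 ]
 [0.2311 0.0798 0.165 ]]
[ 0.4786 -0.2124  0.2379] [0.6028 0.0116 0.116 ] tool mm [-90.7903 239.4556 121.9608] in 75 [-1.2105  3.1927  1.6261]
easel R diff deg [-0.0608  0.1903  0.1559]
```

{"method": "move_arm", "body": {"series": [{"ax": 0,"ay": 0,"az": 0,"dx": -0.173,"dy": 0.456,"dz": 0,"grip": 0},{"ax": 0,"ay": 0,"az": 0,"dx": -0.173,"dy": 0.456,"dz": 0,"grip": 0},{"ax": 0,"ay": 0,"az": 0,"dx": -0.173,"dy": 0.456,"dz": 0,"grip": 0},{"ax": 0,"ay": 0,"az": 0,"dx": -0.173,"dy": 0.456,"dz": 0,"grip": 0},{"ax": 0,"ay": 0,"az": 0,"dx": -0.173,"dy": 0.456,"dz": 0,"grip": 0},{"ax": 0,"ay": 0,"az": 0,"dx": -0.173,"dy": 0.456,"dz": 0,"grip": 0},{"ax": 0,"ay": 0,"az": 0,"dx": -0.173,"dy": 0.456,"dz": 0,"grip": 0},{"ax": 0,"ay": 0,"az": 0,"dx": 0,"dy": 0,"dz": 0,"grip": 0}]}}

```text
time: 6.55
position: [0.603, 0.0178, 0.2338]
tcp_rot: [-0.001, 0.068, 0.998, 0.001]
ft_force: [-1.7, -0.9, -0.7]
finger_gap: 1.002
grip_force: 0.0
```

{"method": "move_arm", "body": {"series": [{"ax": 0,"ay": 0,"az": 0,"dx": 0,"dy": 0,"dz": 0,"grip": 0},{"ax": 0,"ay": 0,"az": 0,"dx": 0,"dy": 0,"dz": 0,"grip": 0}]}}

```text
time: 6.72
position: [0.6011, 0.012, 0.2346]
tcp_rot: [-0.002, 0.071, 0.998, -0.0]
ft_force: [0.1, -0.3, -0.1]
finger_gap: 1.001
grip_force: 0.0
```

```bash
python3 - <<'E'
from fit import *
s=env.observe(); q=s["tcp_rot"]; M=R.from_quat(np.r_[q[1:],q[0]])
t=np.r_[o+ex*.091,.116]; print(s["position"],"in 75",M.inv().apply(t-s["position"])/.075)
W2=cam("wrist"); im=viewer.camera("wrist"); cv2.imwrite("pics/w3.png",im[...,::-1])
print(proj(W2,[list(o+ex*(.091+a)+ey*b)+[z] for a,b,z in((-.012,-.02,.126),(-.012,.02,.126),(-.012,.02,.09),(-.012,-.02,.09))]))
E
```

```text
[0.6011 0.012  0.2346] in 75 [-0.0285 -0.0003  1.5812]
[[292.708  192.883 ]
 [341.4962 193.097 ]
 [338.5794 183.0115]
 [295.9088 182.823 ]]
```

View pics/w3.png

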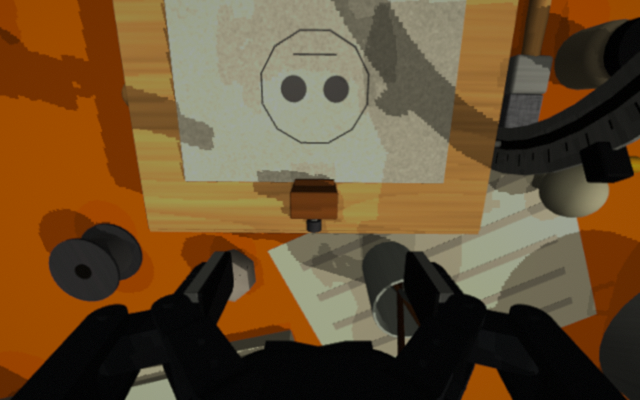

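The clamp's top near edge spans columns 290–337 at row 191, about 3 px left of prediction, so I'll correct by 2.5 mm towards -y and descend.

{"method": "move_arm", "body": {"series": [{"ax": 0,"ay": 0,"az": 0,"dx": -0.03,"dy": -0.03,"dz": 0.4,"grip": 0},{"ax": 0,"ay": 0,"az": 0,"dx": 0,"dy": 0,"dz": 0.4,"grip": 0},{"ax": 0,"ay": 0,"az": 0,"dx": 0,"dy": 0,"dz": 0.4,"grip": 0},{"ax": 0,"ay": 0,"az": 0,"dx": 0,"dy": 0,"dz": 0.25,"grip": 0},{"ax": 0,"ay": 0,"az": 0,"dx": 0,"dy": 0,"dz": 0.1,"grip": 0},{"ax": 0,"ay": 0,"az": 0,"dx": 0,"dy": 0,"dz": 0,"grip": 0},{"ax": 0,"ay": 0,"az": 0,"dx": 0,"dy": 0,"dz": 0,"grip": 0},{"ax": 0,"ay": 0,"az": 0,"dx": 0,"dy": 0,"dz": 0,"grip": 0}]}}

```text
time: 7.43
position: [0.6047, 0.0088, 0.122]
tcp_rot: [0.001, 0.071, 0.997, -0.0]
ft_force: [0.2, 0.3, 0.3]
finger_gap: 1.004
grip_force: 0.0
```

{"method": "move_arm", "body": {"series": [{"ax": 0,"ay": 0,"az": 0,"dx": 0,"dy": 0,"dz": 0,"grip": 1},{"ax": 0,"ay": 0,"az": 0,"dx": 0,"dy": 0,"dz": 0,"grip": 1},{"ax": 0,"ay": 0,"az": 0,"dx": 0,"dy": 0,"dz": 0,"grip": 1},{"ax": 0,"ay": 0,"az": 0,"dx": 0,"dy": 0,"dz": 0,"grip": 1},{"ax": 0,"ay": 0,"az": 0,"dx": 0,"dy": 0,"dz": 0,"grip": 1},{"ax": 0,"ay": 0,"az": 0,"dx": 0,"dy": 0,"dz": 0,"grip": 1}], "newtons": 60}}

```text
time: 7.93
position: [0.6038, 0.0075, 0.1216]
tcp_rot: [0.0, 0.071, 0.997, -0.002]
ft_force: [-4.0, -8.0, 7.3]
finger_gap: 0.453
grip_force: 62.0
```

{"method": "move_arm", "body": {"series": [{"ax": 0,"ay": -0.025,"az": 0,"dx": 0.0295,"dy": -0.01,"dz": -0.153,"grip": 1},{"ax": 0,"ay": -0.025,"az": 0,"dx": 0.0295,"dy": 0,"dz": -0.153,"grip": 1},{"ax": 0,"ay": 0,"az": 0,"dx": 0,"dy": 0,"dz": 0,"grip": 1},{"ax": 0,"ay": 0,"az": 0,"dx": 0,"dy": 0,"dz": 0,"grip": 1}]}}

```text
time: 8.27
position: [0.5989, 0.0082, 0.1442]
tcp_rot: [0.054, 0.071, 0.996, -0.005]
ft_force: [1.6, -4.6, -1.5]
finger_gap: 0.453
grip_force: 61.5
```

```bash
cat > st.py <<'E'
from fit import *
s=env.observe(); q=s["tcp_rot"]; M=R.from_quat(np.r_[q[1:],q[0]]).as_matrix()
p=loc([s["position"]])[0]+[.128,0,-.085]; zt=M[:,2]; th=np.arctan2(zt[:2]@ex,-zt[2])
r,h=p[0]*np.cos(th)+p[2]*np.sin(th),-p[0]*np.sin(th)+p[2]*np.cos(th)
print("t",s["time"],"polar",np.hypot(p[0],p[2]),np.arctan2(p[2],p[0]),"y",p[1],"tool tilt",th,"r,h",r,h,"F",s["ft_force"],s["moment"],s["finger_gap"],s["grip_force"])
E
python3 st.py
```

```text
t 8.2667 polar 0.22368512562449672 0.2679518657434459 y -0.003973414418972749 tool tilt 0.10749480590569799 r,h 0.22081174754336313 0.03573804097167259 F [ 1.5852 -4.6446 -1.4792] [-1.2451 -0.0712 -0.4055] 0.4531884180520502 61.501938700675964
```

{"method": "move_arm", "body": {"series": [{"ax": 0,"ay": -0.025,"az": 0,"dx": 0.0295,"dy": 0,"dz": -0.153,"grip": 1},{"ax": 0,"ay": -0.025,"az": 0,"dx": 0.0295,"dy": 0,"dz": -0.153,"grip": 1},{"ax": 0,"ay": -0.025,"az": 0,"dx": 0.0295,"dy": 0,"dz": -0.153,"grip": 1},{"ax": 0,"ay": -0.025,"az": 0,"dx": 0.0295,"dy": 0,"dz": -0.153,"grip": 1},{"ax": 0,"ay": 0,"az": 0,"dx": 0,"dy": 0,"dz": 0,"grip": 1}]}}

```text
time: 8.68
position: [0.5816, 0.0108, 0.1889]
tcp_rot: [0.159, 0.07, 0.985, -0.012]
ft_force: [1.9, -6.2, -1.5]
finger_gap: 0.456
grip_force: 61.8
```

{"method": "move_arm", "body": {"series": [{"ax": 0,"ay": -0.025,"az": 0,"dx": 0.0295,"dy": 0,"dz": -0.153,"grip": 1},{"ax": 0,"ay": -0.025,"az": 0,"dx": 0.0295,"dy": 0,"dz": -0.153,"grip": 1},{"ax": 0,"ay": -0.025,"az": 0,"dx": 0.0295,"dy": 0,"dz": -0.153,"grip": 1},{"ax": 0,"ay": 0,"az": 0,"dx": 0,"dy": 0,"dz": 0,"grip": 1},{"ax": 0,"ay": 0,"az": 0,"dx": 0,"dy": 0,"dz": 0,"grip": 1}]}}

```text
time: 9.1
position: [0.5637, 0.0135, 0.2178]
tcp_rot: [0.235, 0.069, 0.97, -0.017]
ft_force: [1.8, -5.6, -0.9]
finger_gap: 0.451
grip_force: 62.3
```

```bash
python3 st.py
```

```text
t 9.1 polar 0.2237853178630642 0.6354420815223043 y -0.0038438532233628676 tool tilt 0.4747893428849653 r,h 0.22090365221010744 0.03579727547326157 F [ 1.8046 -5.6447 -0.9283] [-1.6165  0.134  -1.0744] 0.4509881611212751 62.33184814453125
```

{"method": "move_arm", "body": {"series": [{"ax": 0,"ay": -0.025,"az": 0,"dx": 0.0295,"dy": 0,"dz": -0.153,"grip": 1},{"ax": 0,"ay": -0.011,"az": 0,"dx": 0.012,"dy": 0,"dz": -0.068,"grip": 1},{"ax": 0,"ay": 0,"az": 0,"dx": 0,"dy": 0,"dz": 0,"grip": 1},{"ax": 0,"ay": 0,"az": 0,"dx": 0,"dy": 0,"dz": 0,"grip": 1},{"ax": 0,"ay": 0,"az": 0,"dx": 0,"dy": 0,"dz": 0,"grip": 1}]}}

```text
time: 9.52
position: [0.5537, 0.015, 0.2306]
tcp_rot: [0.27, 0.068, 0.96, -0.02]
ft_force: [3.2, -3.7, -0.0]
finger_gap: 0.453
grip_force: 62.5
```

```bash
python3 st.py; python3 - <<'E'
from fit import *
A=viewer.camera("scene"); B=viewer.camera("side"); W3=cam("wrist"); Wi=viewer.camera("wrist")
cv2.imwrite("pics/sceneF.png",A[...,::-1]);cv2.imwrite("pics/sideF.png",B[...,::-1]);cv2.imwrite("pics/wF.png",Wi[...,::-1])
pickle.dump(W3,open("w3.pkl","wb"))
P=[]
for th in(.55,):
  for r,y in((.2,.173),(.17,.180)): P.append(list(o+ex*(-.128+r*np.cos(th))+ey*y)+[.085+r*np.sin(th)])
for n,C in(("S",S),("D",D),("W",W3)): print(n,proj(C,P))
out=np.zeros((560,800,3),np.uint8)
def crop(im,c,w,h,f): 
    x,y=int(c[0]-w/2),int(c[1]-h/2); x=max(0,min(640-w,x)); y=max(0,min(400-h,y)); print("origin",x,y); return cv2.resize(im[y:y+h,x:x+w],None,fx=f,fy=f,interpolation=cv2.INTER_CUBIC)
out[:280,:400]=crop(A,proj(S,P)[1],50,35,8)
out[:280,400:]=crop(B,proj(D,P)[1],50,35,8)
out[280:,:400]=crop(Wi,proj(W3,P)[1],100,70,4)
cv2.imwrite("pics/fin.png",out[...,::-1])
E
```

```text
t 9.5167 polar 0.22383991792882355 0.7082068589753252 y -0.003784800027524419 tool tilt 0.5492842644842172 r,h 0.22101916801496502 0.03542366762992123 F [ 3.2168 -3.7124 -0.0323] [-1.609   0.2372 -1.1557] 0.4534179158874008 62.52095103263855
S [[372.0766 181.7324]
 [376.305  180.0803]]
D [[319.1211 146.7492]
 [311.5687 150.6733]]
W [[618.4429 209.6677]
 [645.6366 158.7632]]
origin 351 162
origin 286 133
origin 540 123
```

View pics/fin.png

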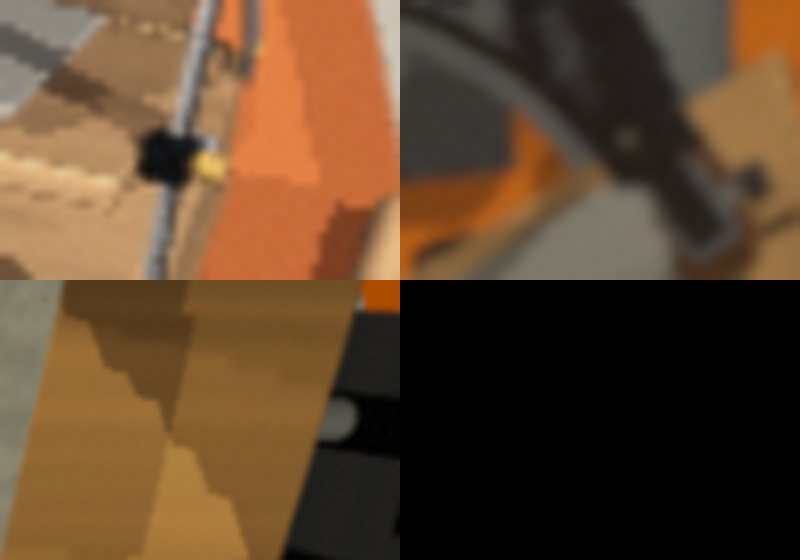

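In the scene crop, the clip at (371.6,181.6) and the wing nut at (376.6,180.1) are within 0.5 px of their predicted positions for 0.55 rad. The wrist crop shows the bolt in the slot at about (625,157). I'll use the last picture for a wider wrist crop that takes in the clip.

```bash
python3 - <<'E'
import cv2
a=cv2.imread("pics/wF.png")[120:240,490:640]
a=cv2.convertScaleAbs(a,alpha=2.2)
cv2.imwrite("pics/fin2.png",cv2.resize(a,None,fx=5,fy=5,interpolation=cv2.INTER_CUBIC))
E
```

```text
(no output)
```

View pics/fin2.png

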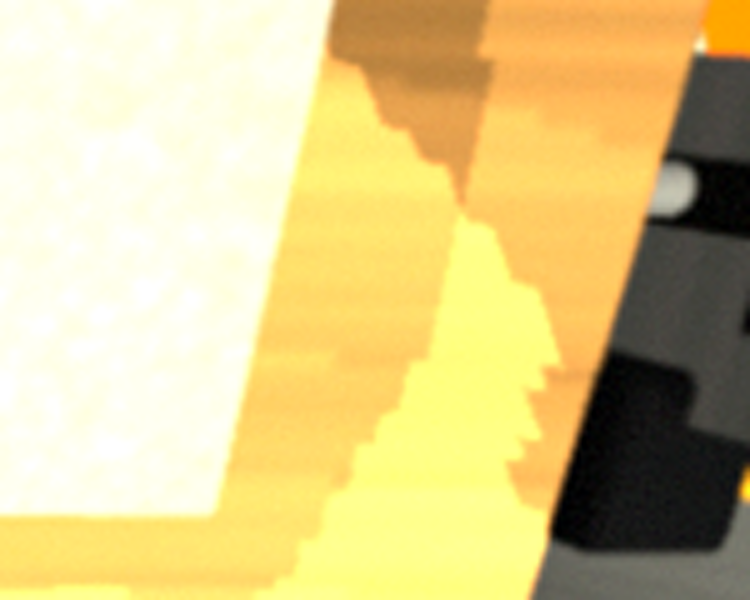

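The bolt's end is at crop (670,188). The clip's nose side edge is at x≈693 (rows 375–410), and its body corners are at (748,437) and (722,550). I'll convert these to angles in the quadrant plane.

```bash
python3 - <<'E'
from fit import *
W3=pickle.load(open("w3.pkl","rb")); n=np.r_[ey,0]
P=np.array([(670,188),(698,188),(693,375),(690,410),(748,437),(722,550)])/5+[490,120]
for y in(.163,.166,.169,.1715,.174):
    Q=loc(onplane(W3,P,n,np.r_[o+ey*y,0])); r=np.hypot(Q[:,0]+.128,Q[:,2]-.085); a=np.arctan2(Q[:,2]-.085,Q[:,0]+.128); print(y,"r",r,"a",a)
# black clip centroid in scene0, side0 by mask
for f,C,b in(("scene0",S,(366,174,378,188)),("side0",D,(309,138,328,154))):
    g=cv2.imread(f"pics/{f}.png").max(2)[b[1]:b[3],b[0]:b[2]]; v,u=np.where(g<45 if f=="scene0" else g<40); c=[u.mean()+b[0],v.mean()+b[1]]
    q=loc(onplane(C,[c],n,np.r_[o+ey*.173,0]))[0]; print(f,len(u),c,np.hypot(q[0]+.128,q[2]-.085),np.arctan2(q[2]-.085,q[0]+.128))
E
```

```text
0.163 r [0.169  0.1687 0.1881 0.1918 0.1933 0.2055] a [0.5719 0.5894 0.6132 0.6161 0.6489 0.6481]
0.166 r [0.1694 0.169  0.1887 0.1925 0.1939 0.2063] a [0.5554 0.5731 0.599  0.6022 0.6355 0.6356]
0.169 r [0.1698 0.1693 0.1893 0.1932 0.1945 0.2071] a [0.5389 0.5569 0.5848 0.5884 0.6223 0.6232]
0.1715 r [0.1701 0.1696 0.1899 0.1938 0.1951 0.2079] a [0.5252 0.5434 0.5731 0.5769 0.6113 0.6129]
0.174 r [0.1706 0.17   0.1905 0.1944 0.1956 0.2086] a [0.5116 0.53   0.5614 0.5655 0.6004 0.6027]
scene0 29 [np.float64(371.41379310344826), np.float64(181.3448275862069)] 0.2176251293888107 0.5716147489800678
side0 7 [np.float64(318.7142857142857), np.float64(147.0)] 0.19838327500455635 0.5500718135337228
```

The estimates put the clip at about 0.555 rad and the board at about 0.547, so I'll nudge the board up 0.4° and let it settle.

{"method": "move_arm", "body": {"series": [{"ax": 0,"ay": -0.0035,"az": 0,"dx": 0.0035,"dy": 0,"dz": -0.022,"grip": 1},{"ax": 0,"ay": 0,"az": 0,"dx": 0,"dy": 0,"dz": 0,"grip": 1},{"ax": 0,"ay": 0,"az": 0,"dx": 0,"dy": 0,"dz": 0,"grip": 1},{"ax": 0,"ay": 0,"az": 0,"dx": 0,"dy": 0,"dz": 0,"grip": 1},{"ax": 0,"ay": 0,"az": 0,"dx": 0,"dy": 0,"dz": 0,"grip": 1},{"ax": 0,"ay": 0,"az": 0,"dx": 0,"dy": 0,"dz": 0,"grip": 1}]}}

```text
time: 10.17
position: [0.5528, 0.0151, 0.2317]
tcp_rot: [0.274, 0.068, 0.959, -0.02]
ft_force: [3.4, -3.8, 0.4]
finger_gap: 0.455
grip_force: 62.5
```

```bash
python3 st.py; python3 -c "
from rig import env
print(env.hand_in())"
```

```text
t 10.1667 polar 0.22386872433284805 0.7148157209285878 y -0.0037815873630750946 tool tilt 0.5563920313512485 r,h 0.22106525921651515 0.03531794022804374 F [ 3.4426 -3.83    0.3654] [-1.5621  0.2765 -1.2381] 0.4545012333311268 62.50992178916931
the job is handed in; nothing more can be done
None
```

The job is handed in: the drawer is pushed home (flush in the pictures; I didn't feel the catch click), and the arm is still gripping the clamp with the board at about 0.555 rad, where I measured the clip to within roughly 0.01–0.02 rad.

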